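# Find the objective can that rattles and hand it over

## Robot

A 6-joint arm with a two-finger parallel gripper is mounted at the origin on a cart in front of the work surface, level with it; the furniture and walls round the work are solid. World frame = base frame: x ahead of the robot, y to its left, z up, the work surface at z = 0. Lengths are in mm, angles in rad, forces in N, time in s.
With the tool pointing down it reaches from about 325 to 875 mm from the base axis. Payload 4.4 kg.
Tool frame: the origin (TCP) lies midway between the tips of the shut fingers; the grasp point (between the pads) lies 19 mm behind it (ctrl.tcp_to_grasp is the distance from the TCP to the grasp point, in mm); z points along the fingers, y is the line along which they close (so a half turn about z gives the same grasp; the last joint's range is limited). The gripper opens to 85 mm and grips with 20 to 120 N. Pads are 22 mm wide; open, the fingers measure 114 mm over their backs; the gripper's body (76 mm by 85 mm) begins 54 mm behind the grasp point. The pads swing forward as they close: fully open they stand 13 mm farther back than shut.
Start: joints at [1.026, 0.207, 1.542, -0, 1.393, -0.15], TCP at [221.168, 530.765, 231.282] pointing down, gripper open.
Joint ranges: [-2.73, 2.73], [-0.86, 2.22], [0.23, 2.46], [-1.11, 4.25], [0.08, 2.63], [-2.82, 2.82]. Speed limits (rad/s): [2.79, 2.79, 3.14, 3.14, 3.14, 3.14].

## Interface

Orientations are given as a unit quaternion [x, y, z, w].
In Python, from workcell import observe, imaging, ctrl, models gives the robot as it stands.
- The arm moves only by the tool move_arm, never from a script. Its argument "commands" is a list of rows, each a list of 3 entries, a list of its own where there are three numbers: the shift along the tool's x, y, z as a fraction of full scale, then the turn, a rotation vector about the tool's x, y, z as a fraction of full scale, then the opening, from -1 (shut) to 1 (fully open). In form: [[[dx, dy, dz], [ax, ay, az], fingers], ...]. A call has 1 to 20 rows; each row is the pose to reach, as a shift and turn from the pose commanded when the call began, along the tool's axes at that moment; what a row does not reach only later rows make up. Full scale, the value 1, is 0.3 m for a shift and pi/4 rad for a turn. A row lasts 1/12 s, in which the tool goes at most 41.7 mm and 7.16 degrees, less where a joint would pass 70% of its speed; a pose out of reach is approached as far as the arm can. A call with a number of a shift or a turn outside -1 to 1 is refused whole. A call with a gripper value outside its range is refused whole. The fingers move at their own pace and stop on an object; "force" is the grip in N (left out, the last holds). Time passes only in rows, so rows that repeat a pose let the fingers close. It gives the time, the measured TCP pose, the force, the opening and the grip force at its end, in the units of the state.
- observe(): the state, without advancing time (a new reading comes with each control period).
- imaging.get_image(name): name is "scene" or "top" or "wrist"; returns a dict with "image" (420x560x3 uint8, blue, green, red), "fovy" (degrees; the focal length in pixels is half the picture's height over the tangent of half this angle, whatever the lens; pixels are square), "cx", "cy" (the principal point, pixels), "R" (3x3) and "t" (3): a world point X has camera coordinates R X + t. Camera axes: x right, y down, z forward; pixel columns grow to the right and rows downward; lengths in mm; the calibration is good to about 2 mm. A picture is of the moment at which its call begins. There is no depth.
- ctrl.close_job(): hands the job in; it is judged then, once.
Trained networks look in a picture, given as the dict that the camera call returned (one of the last four; its "shot" number tells which), for a name from the list of things; names that differ only in an ending like _2 or _b are one class to them, and where a whole thing is asked for, a point or a joint stands for the part that bears it (a point fixed in the world has none). Each returns a list of dicts, best first, with "p" (0 to 1); they miss things now and then, are a little off and sometimes report something else, mostly with a low value. They report only what shows in the picture. A call takes as long as a camera call.
- models.search_frame(picture, target): "centre" ([column, row] in pixels, amid what is visible of it).
- models.outline_of(picture, target): "mask" (420x560 bool, what is visible of it) and "centre" ([column, row] in pixels, amid what is visible of it).
- models.mark_of(picture, target): "centre" ([column, row] in pixels: a listed point, or the origin of a listed thing).
The state is a dict: "time": time; "joints": joint angles; "qvel": joint speeds; "joint_torque": joint torques, N m; "ee_pos": TCP position; "tcp_rot": TCP orientation; "force": force on the tool from outside, world axes, zero at the start; "moment": the same for the moment, N m; "opening": opening from 0.0 (shut) to 1.0 (fully open); "finger_force": force on a finger pad.
Only numpy, scipy, OpenCV 4.12 (cv2) and the standard library are available. Lean on these libraries where they do the work, as an engineer would, in place of code of your own. Each camera call takes 0.05 s, during which the arm holds its last target. There are 200 camera calls.

## Task

Three identical black screw cans and an eyepiece stand in the aluminium storage block, and in one can the spare objective has come loose from its padded cradle. Lift the cans out one after another and shake them briskly sideways until you find the one that rattles; put the quiet ones back down in the block's wells, and bring the rattling one over to the blue-and-white pack of lens tissue. Finish still holding it, upright and motionless in the air about 10 cm above the middle of the pack, where I will take it and open it; leave the eyepiece and the other things on the bench as they are.

Things in the scene. Friction and masses are not known exactly. Their poses are not given: they have to be found in the camera images.
- can_a: a sealed black screw can, 40 mm across and 60 mm tall (38 mm across in its lower half), about 0.45 kg with contents; all three look the same, any may be the rattling one, in any well. Origin: centre of its underside, z up through the lid.
- can_b: a sealed black screw can, 40 mm across and 60 mm tall (38 mm across in its lower half), about 0.45 kg with contents; all three look the same, any may be the rattling one, in any well. Origin: centre of its underside, z up through the lid.
- can_c: a sealed black screw can, 40 mm across and 60 mm tall (38 mm across in its lower half), about 0.45 kg with contents; all three look the same, any may be the rattling one, in any well. Origin: centre of its underside, z up through the lid.
- can_a_mid (a point): point on the axis of can_a, half way up (30 mm). Exactly one can rattles: in it the 0.3 kg objective can knock sideways up to 8 mm off the middle, any way, held there only by soft foam; in the quiet cans nothing moves.
- can_b_mid (a point): point on the axis of can_b, half way up (30 mm). A brisk sideways move that stops dead leaves the loose objective swinging for about a second, about 3 swings a second, pushing the can to and fro with 0.3 to 1 N.
- can_c_mid (a point): point on the axis of can_c, half way up (30 mm). 
- rack: the aluminium storage block, fixed, 165 x 165 x 24 mm, with four blind round wells 45 mm across and 16 mm deep (floor 8 mm above the bench) at x = +-42 mm, y = +-42 mm in its frame. Origin: centre of its underside, z up. Three wells hold the cans, the fourth the eyepiece; a seated can stands with its underside 8 mm above the bench, 44 mm of it above the block.
- eyepiece: a black spare eyepiece with stepped sides and a lens in its top, 41 mm across and 52 mm tall, in one of the wells. Origin: centre of its underside. Leave it alone.
- tissue_pack: a flat blue-and-white pack of lens tissue, 72 x 110 x 13 mm, fixed on the bench to the left of the block. Origin: centre of its underside (its top is 13 mm above), long side along its y.
- tally: an off-white hand tally counter, 41 x 48 x 33 mm, loose on the bench. Origin: centre of its underside. Leave it alone.
- medium: a bottle of pink medium with white cap, 46 mm across, 98 mm tall, loose on the bench. Origin: centre of its underside. Leave it alone.

How it is judged (in metres and radians):
On the way:
1. the can with the loose objective has been lifted out of the block and shaken hard enough that the objective knocks at least 5 mm off centre (((distance between objective_1_g and can_a_mid between 0.005 and 0.02 m and z of can_a in the frame of rack above 0.03 m and contact force between the fingers and can_a above 0.5 N) or (distance between objective_1_g and can_b_mid between 0.005 and 0.02 m and z of can_b in the frame of rack above 0.03 m and contact force between the fingers and can_b above 0.5 N) or (distance between objective_1_g and can_c_mid between 0.005 and 0.02 m and z of can_c in the frame of rack above 0.03 m and contact force between the fingers and can_c above 0.5 N))).
At the end, for the whole second after the job is handed in: The rattling can is in the fingers over the tissue pack: axis within 35 mm of its centre, underside 60 to 180 mm above the bench, upright within 0.2 rad, still. Quiet cans stand released in wells (within 3 mm of the floor, upright). Eyepiece moved under 10 mm, tally counter and bottle under 20 mm (((distance between objective_1_g and can_a_mid below 0.02 m and (horizontal distance between can_a and tissue_pack below 0.035 m and height (world z) of can_a between 0.06 and 0.18 m and angle between can_a's own z axis and vertical below 0.2 rad and linear speed of can_a below 0.05 m/s and contact force between the fingers and can_a above 1 N and contact force between can_a and tissue_pack below 0.05 N)) or (not (distance between objective_1_g and can_a_mid below 0.02 m) and (z of can_a in the frame of rack between 0.005 and 0.011 m and x of can_a in the frame of rack between -0.06 and 0.06 m and y of can_a in the frame of rack between -0.06 and 0.06 m and angle between can_a's own z axis and vertical below 0.08 rad and contact force between the fingers and can_a below 0.1 N))) and ((distance between objective_1_g and can_b_mid below 0.02 m and (horizontal distance between can_b and tissue_pack below 0.035 m and height (world z) of can_b between 0.06 and 0.18 m and angle between can_b's own z axis and vertical below 0.2 rad and linear speed of can_b below 0.05 m/s and contact force between the fingers and can_b above 1 N and contact force between can_b and tissue_pack below 0.05 N)) or (not (distance between objective_1_g and can_b_mid below 0.02 m) and (z of can_b in the frame of rack between 0.005 and 0.011 m and x of can_b in the frame of rack between -0.06 and 0.06 m and y of can_b in the frame of rack between -0.06 and 0.06 m and angle between can_b's own z axis and vertical below 0.08 rad and contact force between the fingers and can_b below 0.1 N))) and ((distance between objective_1_g and can_c_mid below 0.02 m and (horizontal distance between can_c and tissue_pack below 0.035 m and height (world z) of can_c between 0.06 and 0.18 m and angle between can_c's own z axis and vertical below 0.2 rad and linear speed of can_c below 0.05 m/s and contact force between the fingers and can_c above 1 N and contact force between can_c and tissue_pack below 0.05 N)) or (not (distance between objective_1_g and can_c_mid below 0.02 m) and (z of can_c in the frame of rack between 0.005 and 0.011 m and x of can_c in the frame of rack between -0.06 and 0.06 m and y of can_c in the frame of rack between -0.06 and 0.06 m and angle between can_c's own z axis and vertical below 0.08 rad and contact force between the fingers and can_c below 0.1 N))) and distance of eyepiece from where it was at the start of the episode below 0.01 m and angle between eyepiece's own z axis and vertical below 0.1 rad and distance of each of tally, medium from where it was at the start of the episode below 0.02 m); the arm keeps its last pose, push and grip.
It fails at once if a bystander is knocked away or over (distance of any of tally, medium from where it was at the start of the episode above 0.04 m or distance of eyepiece from where it was at the start of the episode above 0.03 m).
It also fails if it takes over 72 s, if anything falls off the work surface, if the arm or the gripper's body presses on something with over 40 N, if the wrist force passes 120 N, or if a joint passes its speed limit or range.

## Working session

There is one attempt and no reset: what is moved stays moved. The work goes in short steps, Python scripts to look and compute and a tool call to move; the robot and the scene stay as the last step left them, time stands still between calls to the robot, and variables do not carry over. Pictures are saved under pics/ and viewed, at most 10 in all, crops included, and the job is handed in when it is done.

Besides the shell and the picture viewer there is one more tool, called after "Call:" as name(argument=value, ...) on one line, values as JSON. move_arm: Moves the arm, as the interface text tells. Shift numbers are shares of 0.3 m and turn numbers shares of pi/4 rad, none past 1 either way. Its arguments: {"type":"object","properties":{"commands":{"type":"array","items":{"type":"array"}},"force":{"type":"number"}},"required":["commands"]}

```bash
mkdir -p pics; cat > h.py <<'E'
import numpy as np, cv2
from workcell import observe, imaging, ctrl, models
def K(p):
    f=p["image"].shape[0]/2/np.tan(np.radians(p["fovy"])/2); return f
def atz(p,c,z):
    f=K(p);R=np.array(p["R"]);t=np.array(p["t"])
    d=R.T@np.array([(c[0]-p["cx"])/f,(c[1]-p["cy"])/f,1]);o=-R.T@t
    return o+d*(z-o[2])/d[2]
def tri(obs):
    A=np.zeros((3,3));b=np.zeros(3)
    for p,c in obs:
        f=K(p);R=np.array(p["R"]);o=-R.T@np.array(p["t"])
        d=R.T@np.array([(c[0]-p["cx"])/f,(c[1]-p["cy"])/f,1]);d/=np.linalg.norm(d)
        M=np.eye(3)-np.outer(d,d);A+=M;b+=M@o
    return np.linalg.solve(A,b)
def proj(p,X):
    c=np.array(p["R"])@np.array(X)+np.array(p["t"]);f=K(p);return [c[0]/c[2]*f+p["cx"],c[1]/c[2]*f+p["cy"]]
E
python3 - <<'E'
from h import *
np.set_printoptions(precision=1,suppress=True)
s=observe();print({k:np.round(v,3) for k,v in s.items()})
ims=[]
for n in["scene","top","wrist"]:
    p=imaging.get_image(n);cv2.imwrite(f"pics/{n}0.png",p["image"])
    print(n,p["fovy"],-np.array(p["R"]).T@np.array(p["t"]))
    for tg in["can_a","can_a_mid","eyepiece","rack","tissue_pack","tally","medium"]:
        for m in models.mark_of(p,tg)[:4]:
            print(tg,round(m["p"],2),np.round(m["centre"],1),atz(p,m["centre"],8 if tg in("can_a","eyepiece") else 38 if "mid" in tg else 0))
E
```

```text
{'time': np.float64(0.0), 'joints': array([ 1. ,  0.2,  1.5, -0. ,  1.4, -0.1]), 'qvel': array([ 0.,  0.,  0., -0., -0., -0.]), 'joint_torque': array([  0. , -38.3, -29.2,  -0. ,   0. ,  -0. ]), 'ee_pos': array([220.8, 530.1, 230.1]), 'tcp_rot': array([ 0.2,  1. , -0. , -0. ]), 'force': array([-0.5,  0.6,  0.5]), 'moment': array([0., 0., 0.]), 'finger_force': np.float64(0.0), 'opening': np.float64(0.999)}
scene 54.753350520922275 [  19.2 -473.5  907.9]
can_a 0.78 [323.2 253.2] [ 460.  -137.8    8. ]
can_a 0.65 [316.8 216.7] [531.6 -45.2   8. ]
can_a 0.57 [342.3 234.3] [ 539.4 -132.3    8. ]
can_a_mid 0.79 [318.3 208.6] [537.  -43.3  38. ]
eyepiece 0.57 [299.6 236.6] [451.4 -59.7   8. ]
rack 0.76 [317.9 239.4] [484.5 -95.8   0. ]
rack 0.64 [342.5 230. ] [ 554.8 -120.3    0. ]
tissue_pack 0.91 [242.2 185.2] [458.3 190.3   0. ]
tally 0.38 [245.  182.6] [470.8 192.5   0. ]
tally 0.16 [324.1 250.7] [ 471.1 -131.2    0. ]
medium 0.58 [392.2 293.4] [ 503.9 -327.1    0. ]
top 49.21637473265089 [ 388.9   41.9 1368.1]
can_a 0.64 [344.  220.9] [ 461.8 -146.4    8. ]
can_a 0.61 [309.8 201.5] [518.4 -44.3   8. ]
can_a 0.45 [338.2 196.1] [ 535.7 -128.9    8. ]
can_a 0.38 [345.  222.8] [ 456.2 -149.4    8. ]
can_a_mid 0.52 [311.3 200.4] [518.8 -46.7  38. ]
eyepiece 0.61 [314.2 224.8] [449.1 -57.9   8. ]
eyepiece 0.4 [310.8 196.7] [532.8 -47.1   8. ]
rack 0.95 [328.  210.7] [492.2 -99.5   0. ]
tissue_pack 0.69 [232.8 213.5] [480.2 185.1   0. ]
tally 0.63 [166.1 240.5] [397.1 381.9   0. ]
medium 0.86 [405.7 208.9] [ 500.6 -332.3    0. ]
wrist 70.93178071522651 [159.9 556.4 372.6]
tally 0.68 [232.8 335.9] [410.1 373.7   0. ]
```

```bash
python3 - <<'E'
from h import *
a=cv2.imread("pics/top0.png")[150:290,140:440];b=cv2.imread("pics/scene0.png")[140:340,200:440]
a=cv2.resize(a,None,fx=1.33*2,fy=1.33*2)[:372];b=b
cv2.imwrite("pics/top0c.png",a)
from scipy.spatial.transform import Rotation as Ro
s=observe();print(Ro.from_quat(s["tcp_rot"]).as_matrix().round(3))
E
```

```text
[[-0.923  0.385  0.   ]
 [ 0.385  0.923 -0.   ]
 [-0.    -0.    -1.   ]]
```

View pics/top0c.png

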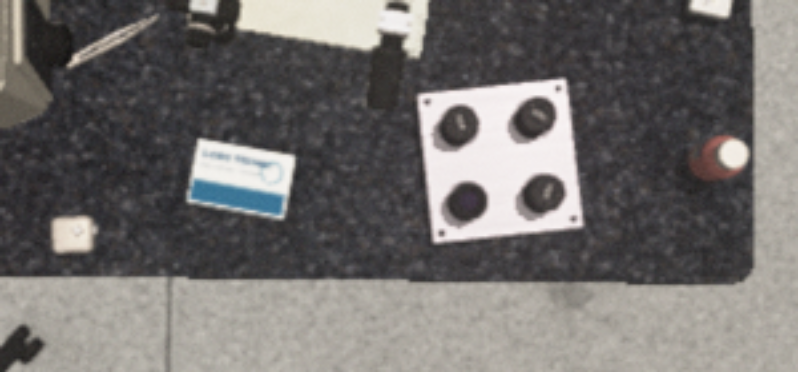

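View pics/scene0.png

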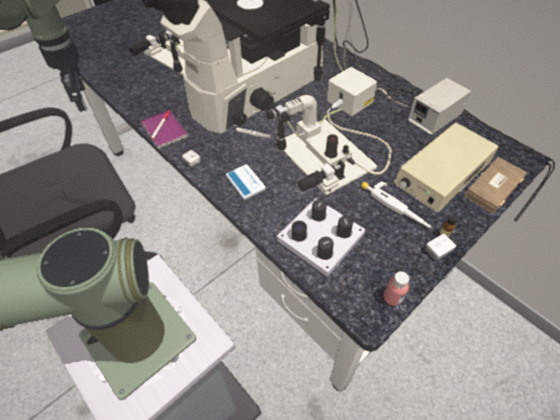

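Call:
move_arm(commands=[[[-0.9,-0.82,0],[0,0,0],1],[[-0.9,-0.82,0],[0,0,0],1],[[-0.9,-0.82,0],[0,0,0],1],[[-0.9,-0.82,0],[0,0,0],1],[[-0.9,-0.82,0],[0,0,0],1],[[-0.9,-0.82,0],[0,0,0],1],[[-0.9,-0.82,0],[0,0,0],1],[[-0.9,-0.82,0],[0,0,0],1],[[-0.9,-0.82,0],[0,0,0],1]])

```text
time: 1.95
ee_pos: [376.6, 197.3, 231.6]
tcp_rot: [0.197, 0.98, -0.0, 0.001]
force: [1.0, 0.2, -0.1]
opening: 1.004
finger_force: 0.0
```

Call:
move_arm(commands=[[[-0.9,-0.82,0],[0,0,0.36],0.6],[[-0.9,-0.82,0],[0,0,0.36],0.6],[[-0.9,-0.82,0],[0,0,0.36],0.6],[[-0.9,-0.82,0],[0,0,0.36],0.6],[[-0.9,-0.82,0],[0,0,0.36],0.6],[[-0.9,-0.82,0],[0,0,0.36],0.6],[[-0.9,-0.82,0],[0,0,0.36],0.6],[[-0.9,-0.82,0],[0,0,0.36],0.6],[[-0.9,-0.82,0],[0,0,0.36],0.6],[[-0.9,-0.82,0],[0,0,0.36],0.6],[[-0.9,-0.82,0],[0,0,0.36],0.6]])

```text
time: 2.87
ee_pos: [530.6, -132.6, 231.0]
tcp_rot: [0.334, 0.943, 0.0, -0.0]
force: [-1.1, -0.1, -0.3]
opening: 0.796
finger_force: 0.0
```

```bash
cat > look.py <<'E'
from h import *
import sys
from scipy.spatial.transform import Rotation as Ro
np.set_printoptions(precision=1,suppress=True)
s=observe();M=Ro.from_quat(s["tcp_rot"]).as_matrix();print(s["time"],s["ee_pos"],M.round(3).tolist(),s["opening"],s["force"])
p=imaging.get_image("wrist");cv2.imwrite(f"pics/{sys.argv[1]}.png",p["image"])
print(-np.array(p["R"]).T@np.array(p["t"]))
for tg in["can_a","can_a_mid","eyepiece","rack"]:
    for m in models.mark_of(p,tg)[:5]:
        print(tg,round(m["p"],2),np.round(m["centre"],1),atz(p,m["centre"],8 if tg in("can_a","eyepiece") else 38 if "mid" in tg else 0))
E
python3 look.py w1
```

```text
2.8667 [ 530.6 -132.6  231. ] [[-0.777, 0.629, -0.001], [0.629, 0.777, 0.001], [0.001, 0.0, -1.0]] 0.7957417180772003 [-1.1 -0.1 -0.3]
[479.1 -90.8 372.3]
can_a 0.85 [237.3 140.5] [ 458.4 -142.8    8. ]
can_a 0.76 [333.8 136.7] [528.1 -49.6   8. ]
can_a 0.68 [286.2 188.6] [ 541.7 -133.9    8. ]
can_a_mid 0.79 [338.6 140.6] [530.8 -51.3  38. ]
can_a_mid 0.75 [232.9 139.5] [ 456.2 -141.6   38. ]
eyepiece 0.95 [284.9  85.7] [446.5 -59.4   8. ]
```

View pics/w1.png

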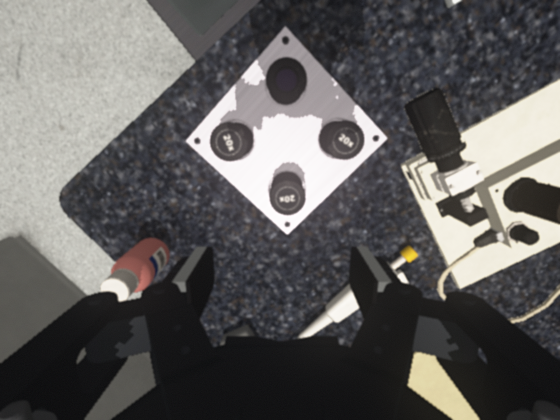

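```bash
python3 - <<'E'
from h import *
np.set_printoptions(precision=1,suppress=True)
p=imaging.get_image("wrist")
c=[(286,26),(386,138),(287,234),(186,139)]
W=[atz(p,x,24) for x in c];print(np.array(W));C=np.mean(W,0);print("centre",C)
for i in range(4):
    d=W[(i+1)%4]-W[i];print(np.linalg.norm(d),np.degrees(np.arctan2(d[1],d[0])))
q=imaging.get_image("top")
def ds(p,t,n): return [m["centre"] for m in getattr(models,"mark_of")(p,t)[:n]]
A=ds(p,"can_a",4);B=ds(q,"can_a",4)
for a in A:
    wa=atz(p,a,8)
    for b in B:
        if np.linalg.norm(atz(q,b,8)-wa)<30: print("tri",tri([(p,a),(q,b)]),wa,atz(q,b,8))
for m in models.outline_of(p,"can_a")[:5]:
    ys,xs=np.nonzero(m["mask"]);print(m["p"],xs.min(),xs.max(),ys.min(),ys.max())
f=K(p)
# lid circles
g=cv2.cvtColor(p["image"],cv2.COLOR_BGR2GRAY)
e=cv2.resize(p["image"][20:240,180:395],None,fx=2.7,fy=2.7,interpolation=cv2.INTER_CUBIC)
y=np.radians(5)
for z in(68,):
  for yaw in (np.degrees(y),):
    for sx in(-42,42):
      for sy in(-42,42):
        X=C[:2]+[sx*np.cos(y)-sy*np.sin(y),sx*np.sin(y)+sy*np.cos(y)]
        print(sx,sy,X)
        ring=np.array([proj(p,[X[0]+20*np.cos(a),X[1]+20*np.sin(a),68]) for a in np.linspace(0,6.28,60)])
        cv2.polylines(e,[((ring-[180,20]+.5)*2.7).astype(int)],True,(0,255,0),1)
cv2.imwrite("pics/w1c.png",e)
E
```

```text
[[ 401.9  -20.9   24. ]
 [ 563.8   -2.3   24. ]
 [ 584.7 -164.5   24. ]
 [ 420.4 -183.1   24. ]]
centre [492.7 -92.7  24. ]
162.96934748388153 6.5475094229463355
163.53316667362287 -82.66247487279632
165.28371304584167 -173.56060368521318
163.205753720942 96.52669616306271
tri [528.3 -46.4 -31.6] [528.5 -51.7   8. ] [519.  -42.5   8. ]
tri [ 535.8 -131.6   26.1] [ 538.8 -133.6    8. ] [ 537.8 -134.2    8. ]
tri [ 455.1 -144.9    2.5] [ 455.3 -142.7    8. ] [ 455.  -145.5    8. ]
0.95 208 252 124 163
0.79 267 303 175 217
0.59 319 362 122 163
-42 -42 [ 454.5 -138.2]
-42 42 [447.2 -54.5]
42 -42 [ 538.2 -130.9]
42 42 [530.9 -47.2]
```

View pics/w1c.png

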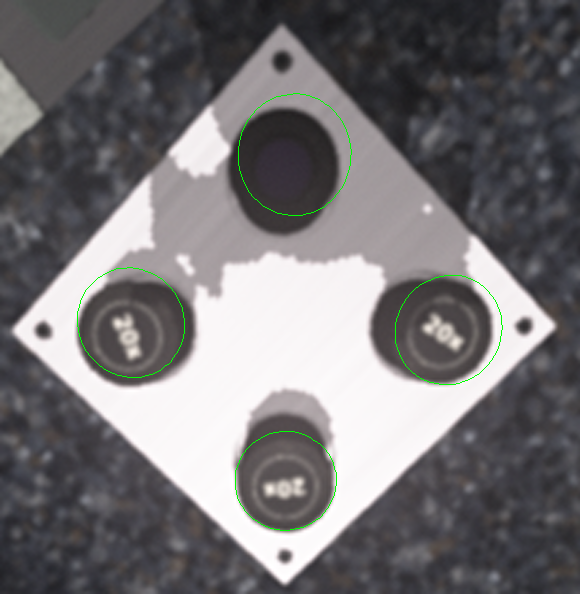

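```bash
python3 - <<'E'
from h import *
np.set_printoptions(precision=1,suppress=True)
p=imaging.get_image("wrist")
for c in[(227,142.6),(344.1,142.6),(285.6,200.4)]: print(atz(p,c,68))
y=np.radians(6.9)
for sx in(-42,42):
  for sy in(-42,42): print(sx,sy,np.array([492.7,-92.7])+[sx*np.cos(y)-sy*np.sin(y),sx*np.sin(y)+sy*np.cos(y)])
E
```

```text
[ 456.7 -142.    68. ]
[530.8 -49.5  68. ]
[ 541.  -133.3   68. ]
-42 -42 [ 456.  -139.4]
-42 42 [446. -56.]
42 -42 [ 539.4 -129.4]
42 42 [529.4 -46. ]
```

Call:
move_arm(commands=[[[-0.03,0.02,0.13],[0,0,0],0.6],[[-0.03,0.02,0.26],[0,0,0],0.6],[[-0.03,0.02,0.39],[0,0,0],0.6],[[-0.03,0.02,0.39],[0,0,0],0.6]], force=90)

```text
time: 3.75
ee_pos: [534.5, -129.2, 105.8]
tcp_rot: [0.332, 0.943, 0.0, -0.009]
force: [-2.2, 1.0, -1.3]
opening: 0.797
finger_force: 0.0
```

```bash
python3 look.py w2
```

```text
3.75 [ 534.5 -129.2  105.8] [[-0.779, 0.627, -0.016], [0.627, 0.779, 0.007], [0.017, -0.005, -1.0]] 0.7969162207160979 [-2.2  1.  -1.3]
[485.1 -88.4 248.1]
can_a 0.95 [358.4 144.4] [530.6 -48.    8. ]
can_a 0.61 [280.1 216. ] [ 537.8 -133.9    8. ]
can_a 0.59 [208.9 146.1] [ 456.9 -141.9    8. ]
can_a_mid 0.55 [363.8 147.5] [529.  -51.3  38. ]
eyepiece 0.66 [280.3  66.3] [446.9 -60.5   8. ]
eyepiece 0.6 [ 91.5 306.7] [ 496.7 -324.7    8. ]
rack 0.85 [283.8 144.6] [493.8 -94.6   0. ]
```

View pics/w2.png

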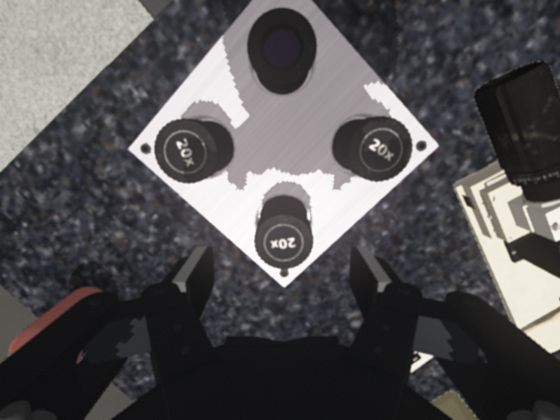

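```bash
python3 - <<'E'
from h import *
np.set_printoptions(precision=1,suppress=True)
p=imaging.get_image("wrist");s=observe();print(s["ee_pos"],s["tcp_rot"].round(3) if hasattr(s["tcp_rot"],"round") else s["tcp_rot"],-np.array(p["R"]).T@np.array(p["t"]))
for c in[(183,152),(382,148),(284,241),(282,46)]: print(atz(p,c,68))
E
```

```text
[ 543.7 -133.   117.8] [ 0.3  0.9 -0.   0. ] [491.1 -90.9 258.6]
[ 465.3 -150.5   68. ]
[542.8 -50.1  68. ]
[ 553.3 -138.4   68. ]
[457.3 -63.   68. ]
```

Call:
move_arm(commands=[[[0,0,0.1],[0,0,0],0.6],[[0,0,0.2],[0,0,0],0.6],[[0,0,0.27],[0,0,0],0.6],[[0,0,0.27],[0,0,0],0.6],[[0,0,0.27],[0,0,0],0.6]])

```text
time: 4.47
ee_pos: [541.6, -132.2, 34.2]
tcp_rot: [0.332, 0.943, -0.0, 0.0]
force: [0.1, 0.4, 0.9]
opening: 0.797
finger_force: 0.0
```

Call:
move_arm(commands=[[[0,0,0],[0,0,0],-1],[[0,0,0],[0,0,0],-1],[[0,0,0],[0,0,0],-1],[[0,0,0],[0,0,0],-1],[[0,0,0],[0,0,0],-1],[[0,0,0],[0,0,0],-1]], force=90)

```text
time: 4.97
ee_pos: [543.2, -133.3, 36.5]
tcp_rot: [0.332, 0.943, -0.0, 0.003]
force: [-1.7, -0.7, 6.0]
opening: 0.436
finger_force: 89.2
```

Call:
move_arm(commands=[[[0,0,-0.1],[0,0,0],-1],[[0,0,-0.2],[0,0,0],-1],[[0,0,-0.3],[0,0,0],-1],[[0,0,-0.36],[0,0,0],-1],[[0,-0.1,-0.36],[0,0,0],-1],[[0,-0.2,-0.36],[0,0,0],-1],[[0,-0.277,-0.36],[0,0,0],-1],[[0,-0.277,-0.36],[0,0,0],-1],[[0,-0.277,-0.36],[0,0,0],-1],[[0,-0.277,-0.36],[0,0,0],-1],[[0,0,-0.36],[0,0,0],-1],[[0,0,-0.36],[0,0,0],-1],[[0,0,-0.36],[0,0,0],-1]])

```text
time: 6.05
ee_pos: [545.7, -125.8, 142.0]
tcp_rot: [0.33, 0.944, 0.003, 0.002]
force: [0.1, -2.4, -4.1]
opening: 0.434
finger_force: 94.5
```

```bash
cat > listen.py <<'E'
from h import *
import sys
from scipy.spatial.transform import Rotation as Ro
np.set_printoptions(precision=2,suppress=True,linewidth=150)
T=[]
for i in range(int(sys.argv[1])):
    s=observe();M=Ro.from_quat(s["tcp_rot"]).as_matrix()
    T.append(np.r_[s["time"],M.T@s["force"],10*(M.T@np.array(s["moment"])),np.array(s["ee_pos"]),s["opening"],s["finger_force"],10*np.array(s["joint_torque"])[0]])
    p=imaging.get_image("wrist")
T=np.array(T);print(T)
print("std late",T[4:,1:7].std(0))
cv2.imwrite(f"pics/{sys.argv[2]}.png",p["image"])
E
python3 listen.py 20 l1
```

```text
[[   6.05   -1.53   -1.84    4.08    0.19   -0.14   -0.14  545.74 -125.79  141.98    0.43   94.51    9.75]
 [   6.1    -0.58   -0.49    3.73    0.13   -0.26   -0.49  543.63 -128.16  141.55    0.43   94.52   12.35]
 [   6.15    0.78   -0.56    4.89    0.09    0.33    0.4   542.28 -129.64  141.19    0.43   94.52    9.74]
 [   6.2     0.39   -0.34    4.35    0.51   -0.3     0.05  541.46 -130.64  141.      0.43   94.51    7.78]
 [   6.25   -0.01   -0.37    4.22    0.15    0.37   -0.44  541.01 -131.36  140.94    0.43   94.51    6.46]
 [   6.3     0.18    0.25    4.15   -0.47   -0.47    0.1   540.75 -131.87  140.94    0.44   94.51    5.35]
 [   6.35   -1.64    0.38    5.2     0.12    0.11    0.72  540.66 -132.23  141.02    0.43   94.51    4.3 ]
 [   6.4    -0.65   -0.12    4.37    0.28    0.14   -0.16  540.64 -132.51  141.1     0.43   94.51    3.31]
 [   6.45   -0.18    0.67    4.91   -0.52   -0.07    0.19  540.66 -132.64  141.17    0.43   94.51    2.41]
 [   6.5     0.53    0.2     4.98    0.29    0.08   -0.14  540.72 -132.71  141.22    0.43   94.51    1.64]
 [   6.55    0.4    -0.31    5
[... 381 characters left out ...]
  94.51   -0.13]
 [   6.75    0.39   -0.59    4.17   -0.27   -0.14   -0.27  541.04 -132.4   141.34    0.43   94.51   -0.3 ]
 [   6.8    -0.36    0.72    4.48    0.24    0.06   -0.38  541.08 -132.3   141.33    0.44   94.51   -0.39]
 [   6.85    0.71    0.27    4.28   -0.08   -0.43   -0.7   541.12 -132.22  141.31    0.43   94.51   -0.43]
 [   6.9     0.14   -0.21    3.95    0.1     0.09   -0.33  541.14 -132.18  141.32    0.43   94.51   -0.42]
 [   6.95    0.19    0.29    3.78    0.37   -0.23    0.26  541.17 -132.12  141.32    0.43   94.51   -0.39]
 [   7.     -0.09    1.27    4.71    0.3    -0.3    -0.27  541.16 -132.09  141.33    0.44   94.51   -0.34]]
std late [0.56 0.52 0.44 0.32 0.24 0.32]
```

Call:
move_arm(commands=[[[0,0,0.1],[0,0,0],-1],[[0,0,0.2],[0,0,0],-1],[[0,0,0.26],[0,0,0],-1],[[0,0,0.26],[0,0,0],-1],[[0,0,0.26],[0,0,0],-1]])

```text
time: 7.47
ee_pos: [540.1, -131.6, 62.2]
tcp_rot: [0.332, 0.943, 0.0, -0.002]
force: [-0.3, -0.3, -4.0]
opening: 0.435
finger_force: 94.4
```

Call:
move_arm(commands=[[[0,0,0.03],[0,0,0],-1],[[0,0,0.05],[0,0,0],-1],[[0,0,0.07],[0,0,0],-1],[[0,0,0.09],[0,0,0],-1],[[0,0,0.095],[0,0,0],-1],[[0,0,0.095],[0,0,0],-1],[[0,0,0.095],[0,0,0],-1]])

```text
time: 8.05
ee_pos: [542.0, -132.4, 36.6]
tcp_rot: [0.332, 0.943, -0.0, 0.001]
force: [-3.5, 0.3, 4.9]
opening: 0.432
finger_force: 95.6
```

Call:
move_arm(commands=[[[0,0,0],[0,0,0],0.6],[[0,0,0],[0,0,0],0.6],[[0,0,0],[0,0,0],0.6],[[0,0,0],[0,0,0],0.6],[[0,0,-0.1],[0,0,0],0.6],[[0,0,-0.2],[0,0,0],0.6],[[0,0,-0.28],[0,0,0],0.6],[[0,0,-0.28],[0,0,0],0.6],[[0,0,-0.28],[0,0,0],0.6],[[0,0,-0.28],[0,0,0],0.6]])

```text
time: 8.88
ee_pos: [540.7, -131.9, 118.3]
tcp_rot: [0.332, 0.943, 0.0, -0.0]
force: [-0.4, 0.5, -0.5]
opening: 0.799
finger_force: 0.0
```

```bash
python3 - <<'E'
from h import *
import subprocess
np.set_printoptions(precision=1,suppress=True)
for _ in range(5): p=imaging.get_image("wrist")
s=observe();print(s["time"],s["ee_pos"],s["tcp_rot"],s["opening"])
cv2.imwrite("pics/w3.png",p["image"]);np.savez("w3.npz",R=p["R"],t=p["t"])
for c in[(t,m["p"],m["centre"],atz(p,m["centre"],z)) for t,z in(("can_a",8),("can_a_mid",38),("rack",0),("eyepiece",8)) for m in models.mark_of(p,t)]: print(c)
E
```

```text
9.1333 [ 540.2 -131.7  117.3] [ 0.3  0.9  0.  -0. ] 0.7999554920790217
('can_a', 0.94, [348.4, 137.9], array([530.1, -52.5,   8. ]))
('can_a', 0.86, [277.2, 204.0], array([ 537.1, -134.1,    8. ]))
('can_a', 0.68, [209.6, 137.4], array([ 457.7, -141.9,    8. ]))
('can_a_mid', 0.69, [362.1, 137.7], array([531.3, -49.2,  38. ]))
('rack', 0.86, [280.2, 135.5], array([493.3, -95.5,   0. ]))
('eyepiece', 0.64, [276.0, 58.0], array([445.6, -61.2,   8. ]))
```

View pics/w3.png

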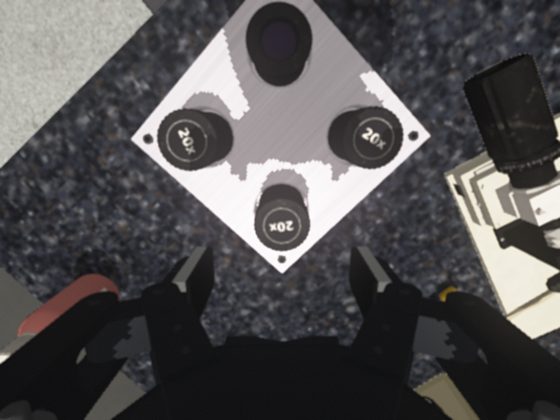

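Call:
move_arm(commands=[[[0.1,-0.1,0],[0,0,0],0.6],[[0.195,-0.2,0],[0,0,0],0.6],[[0.195,-0.2,0],[0,0,0],0.6],[[0.195,-0.2,0],[0,0,0],0.6],[[0.195,-0.2,0.1],[0,0,0],0.6],[[0.195,-0.2,0.2],[0,0,0],0.6],[[0.195,-0.2,0.275],[0,0,0],0.6],[[0.195,-0.2,0.275],[0,0,0],0.6],[[0.195,-0.2,0.275],[0,0,0],0.6],[[0.195,-0.2,0.275],[0,0,0],-1],[[0.195,-0.2,0.275],[0,0,0],-1],[[0.195,-0.2,0.275],[0,0,0],-1],[[0.195,-0.2,0.275],[0,0,0],-1],[[0.195,-0.2,0.275],[0,0,0],-1],[[0.195,-0.2,0.275],[0,0,0],-1]])

```text
time: 10.58
ee_pos: [460.0, -143.4, 38.8]
tcp_rot: [0.332, 0.943, -0.001, 0.002]
force: [-1.5, -0.8, 5.9]
opening: 0.434
finger_force: 89.4
```

Call:
move_arm(commands=[[[0,0,-0.1],[0,0,0],-1],[[0,0,-0.2],[0,0,0],-1],[[0,0,-0.3],[0,0,0],-1],[[0,0,-0.36],[0,0,0],-1],[[0,-0.1,-0.36],[0,0,0],-1],[[0,-0.2,-0.36],[0,0,0],-1],[[0,-0.277,-0.36],[0,0,0],-1],[[0,-0.277,-0.36],[0,0,0],-1],[[0,-0.277,-0.36],[0,0,0],-1],[[0,-0.277,-0.36],[0,0,0],-1],[[0,0,-0.36],[0,0,0],-1],[[0,0,-0.36],[0,0,0],-1],[[0,0,-0.36],[0,0,0],-1]])

```text
time: 11.67
ee_pos: [462.2, -136.2, 144.8]
tcp_rot: [0.33, 0.944, 0.003, 0.002]
force: [-0.3, 0.6, -3.7]
opening: 0.432
finger_force: 96.8
```

```bash
python3 listen.py 20 l2
```

```text
[[  11.67    0.65    0.27    3.67   -0.9     0.41   -0.04  462.24 -136.17  144.81    0.43   96.83   12.47]
 [  11.72   -0.61    0.03    4.63    0.45   -0.23    0.01  460.27 -138.34  144.45    0.43   96.84    8.93]
 [  11.77    0.24   -1.71    4.48    1.16   -0.32   -0.05  458.94 -139.8   144.17    0.43   96.86   11.54]
 [  11.82    0.51   -0.89    3.08    1.8     0.3     0.08  458.08 -140.84  143.98    0.43   96.87   12.18]
 [  11.87    0.03    0.04    4.29    0.45   -0.17    0.06  457.7  -141.55  143.95    0.43   96.86    8.77]
 [  11.92    0.67   -0.29    5.     -0.92   -0.17   -0.24  457.6  -141.98  143.97    0.43   96.84    3.22]
 [  11.97   -0.17    1.71    5.01   -1.11   -0.58   -0.34  457.66 -142.15  144.07    0.43   96.85   -3.05]
 [  12.02    0.23   -0.03    4.48   -0.51   -0.11    0.62  457.66 -142.4   144.17    0.43   96.85    0.75]
 [  12.07   -0.14   -1.15    4.31    1.02    0.25   -0.09  457.55 -142.66  144.2     0.43   96.86    3.97]
 [  12.12   -0.46   -0.89    4.56    1.05   -0.4    -0.12  457.46 -142.82  144.22    0.44   96.88    5.48]
 [  12.17   -0.22   -0.86    4
[... 381 characters left out ...]
  96.85   -3.04]
 [  12.37    0.1    -1.44    4.28    0.67    0.27    0.31  457.91 -142.42  144.35    0.43   96.86   -0.13]
 [  12.42    0.63   -0.41    4.51    1.16   -0.23   -0.25  457.83 -142.43  144.32    0.43   96.87    2.51]
 [  12.47   -0.1    -0.99    4.5     0.74   -0.28    0.16  457.82 -142.43  144.3     0.43   96.87    2.52]
 [  12.52    0.12    0.57    4.85   -0.35   -0.43   -0.43  457.87 -142.31  144.3     0.43   96.86    0.02]
 [  12.57    0.27    1.12    4.58   -0.99   -0.16   -0.06  457.97 -142.16  144.28    0.43   96.85   -2.69]
 [  12.62   -0.25    1.4     4.82   -0.46    0.01    0.14  458.07 -142.07  144.29    0.43   96.85   -3.19]]
std late [0.37 0.93 0.24 0.83 0.23 0.33]
```

Call:
move_arm(commands=[[[0.07,0.09,0],[0,0,0],-1],[[0.14,0.18,0],[0,0,0],-1],[[0.2,0.27,0],[0,0,0],-1],[[0.27,0.36,0],[0,0,0],-1],[[0.34,0.45,0],[0,0,0],-1],[[0.4,0.54,0],[0,0,0],-1],[[0.47,0.63,0],[0,0,0],-1],[[0.54,0.72,0],[0,0,0],-1],[[0.6,0.8,0],[0,0,0],-1],[[0.64,0.86,0],[0,0,0],-1],[[0.665,0.885,0],[0,0,0],-1],[[0.665,0.885,0],[0,0,0],-1],[[0.665,0.885,0],[0,0,0],-1],[[0.665,0.885,0],[0,0,0],-1],[[0.665,0.885,0],[0,0,0],-1],[[0.665,0.885,0],[0,0,0],-1],[[0.665,0.885,0],[0,0,0],-1],[[0.665,0.885,0],[0,0,0],-1]])

```text
time: 14.17
ee_pos: [469.1, 189.0, 144.3]
tcp_rot: [0.333, 0.943, -0.0, 0.0]
force: [-0.5, -0.6, -4.3]
opening: 0.432
finger_force: 98.2
```

```bash
python3 - <<'E'
from h import *
np.set_printoptions(precision=1,suppress=True)
s=observe();print(s["time"],s["ee_pos"],s["opening"],s["finger_force"])
for n in("wrist","top","scene"):
    p=imaging.get_image(n);cv2.imwrite(f"pics/f_{n}.png",p["image"])
    for m in models.mark_of(p,"tissue_pack")[:2]: print(n,m["p"],m["centre"],atz(p,m["centre"],0))
    for m in models.outline_of(p,"tissue_pack")[:2]:
        b=cv2.minAreaRect(np.argwhere(m["mask"])[:,::-1].astype(np.float32));print(" outl",m["p"],b,atz(p,b[0],13))
    if n!="wrist":
        for m in models.mark_of(p,"can_a"): print(n,"can",m["p"],m["centre"],atz(p,m["centre"],8))
E
```

```text
14.1667 [469.1 189.  144.3] 0.43177000056434317 98.24475157773122
wrist 0.65 [287.2, 194.9] [472.3 193.7   0. ]
 outl 0.91 ((283.757080078125, 195.12721252441406), (76.01278686523438, 116.38139343261719), 62.35402297973633) [467.9 192.7  13. ]
 outl 0.35 ((412.0, 18.5), (37.0, 70.0), 90.0) [418.3 366.8  13. ]
top 0.54 [230.5, 216.7] [470.5 191.8   0. ]
 outl 0.78 ((235.9513702392578, 217.60906982421875), (26.531227111816406, 24.272016525268555), 10.007979393005371) [467.3 174.2  13. ]
 outl 0.27 ((316.5, 225.0), (13.435027122497559, 13.435027122497559), 45.0) [448.4 -64.4  13. ]
top can 0.6 [336.8, 195.0] [ 538.9 -124.7    8. ]
top can 0.47 [311.8, 198.8] [526.6 -50.2   8. ]
scene 0.73 [243.5, 186.3] [458.3 184.3  -0. ]
 outl 0.95 ((245.88514709472656, 181.439208984375), (34.525550842285156, 25.806974411010742), 54.462318420410156) [469.1 184.7  13. ]
scene can 0.62 [316.2, 218.3] [526.5 -47.9   8. ]
scene can 0.61 [243.3, 157.9] [527.8 269.1   8. ]
scene can 0.51 [341.2, 235.4] [ 534.6 -132.7    8. ]
```

View pics/f_wrist.png

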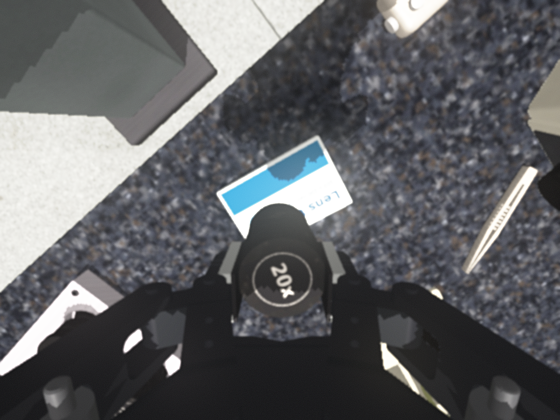

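View pics/f_scene.png

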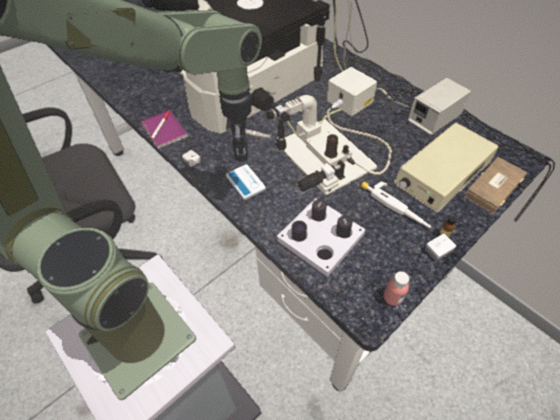

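Call:
move_arm(commands=[[[0,0,0],[0,0,0],-1],[[0,0,0],[0,0,0],-1],[[0,0,0],[0,0,0],-1],[[0,0,0],[0,0,0],-1],[[0,0,0],[0,0,0],-1],[[0,0,0],[0,0,0],-1],[[0,0,0],[0,0,0],-1],[[0,0,0],[0,0,0],-1]])

```text
time: 15.38
ee_pos: [469.0, 189.8, 144.3]
tcp_rot: [0.332, 0.943, -0.0, -0.0]
force: [-0.9, -0.5, -5.2]
opening: 0.431
finger_force: 98.2
```

```bash
python3 -c "
from workcell import observe,ctrl
s=observe();print(s['ee_pos'],s['qvel'],s['finger_force']);print(ctrl.close_job())"
```

```text
[468.9549209  189.79781669 144.27329686] [-0.00066336  0.00089029  0.00267089 -0.00429424  0.00149815  0.00109363] 98.23978928150609
the job is handed in; nothing more can be done
None
```

The job is handed in: the second can I shook rattled clearly at about 3 Hz, and it is now held upright and still about 10 cm above the middle of the tissue pack; the first can was quiet and is back in its well, and I never lifted the third because the rattler was already found.

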